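Sort turned handles, billets and a disc into the sample-marked trays

TASK

Sort the five loose pieces of wood from the bench into the three trays: each piece goes into the tray whose ledge carries a small sample of its kind (turned handles, square billets, round disc). Lay every piece flat on its tray's floor, the long ones side by side, straight along the tray and pointing at the ledge, and set it down rather than drop it. Leave the jar and the brush where they are.

Things in the scene. Friction and masses are not known exactly. Their poses are not given: they have to be found in the camera images.
- handle1_mid (a point): loose turned wooden handle, 110 mm long, lying; round plain belly 34 mm in diameter over the middle 50 mm (grasp there, across), a thin neck and a 27 mm bead towards either end, both ends alike; small flats keep it from rolling; about 55 g; point at its very centre, 17 mm above what it lies on; x along its length, z up at the start
- handle2_mid (a point): loose turned wooden handle, 110 mm long, lying; round plain belly 34 mm in diameter over the middle 50 mm (grasp there, across), a thin neck and a 27 mm bead towards either end, both ends alike; small flats keep it from rolling; about 55 g; point at its very centre, 17 mm above what it lies on; x along its length, z up at the start
- billet1_mid (a point): loose square wooden billet, 100 mm long, 30 mm wide and 30 mm high, lying; about 60 g; point at its very centre, 15 mm above what it lies on; x along its length, z up
- billet2_mid (a point): loose square wooden billet, 100 mm long, 30 mm wide and 30 mm high, lying; about 60 g; point at its very centre, 15 mm above what it lies on; x along its length, z up
- disc_mid (a point): loose round wooden disc, 56 mm in diameter, 28 mm high, lying flat; about 50 g; point at its very centre, 14 mm above what it lies on; z up
- tray_handles: fixed grey tray, outside 152 (x) by 172 (y) by 30 mm high, walls and floor 6 mm thick, so its inside is 140 (x) by 160 (y) mm and its inner floor lies 6 mm above the origin; origin at the centre of the open tray's underside, z up; on its +x side (away from the robot) a ledge 44 mm wide and 12 mm high carries a small wooden sample, fixed on: a small turned handle (83 mm long along y). The two handles belong here
- tray_billets: fixed grey tray, outside 152 (x) by 172 (y) by 30 mm high, walls and floor 6 mm thick, so its inside is 140 (x) by 160 (y) mm and its inner floor lies 6 mm above the origin; origin at the centre of the open tray's underside, z up; on its +x side (away from the robot) a ledge 44 mm wide and 12 mm high carries a small wooden sample, fixed on: a small square stick (76 mm long along y). The two billets belong here
- tray_discs: fixed grey tray, outside 152 (x) by 172 (y) by 30 mm high, walls and floor 6 mm thick, so its inside is 140 (x) by 160 (y) mm and its inner floor lies 6 mm above the origin; origin at the centre of the open tray's underside, z up; on its +x side (away from the robot) a ledge 44 mm wide and 12 mm high carries a small wooden sample, fixed on: a small round disc (40 mm in diameter). The disc belongs here
- jar_mid (a point): bystander: loose amber glass jar with a steel lid, 64 mm in diameter, 70 mm high; point at its centre, 35 mm up. Not part of the work
- brush_grip (a point): bystander: loose dust brush lying on the bench, about 200 mm long; point on its handle, x along it. Not part of the work

How it is judged:
By the outcome, as a careful person would: the job done as asked, in the order asked, and still so for the second after the job is handed in, with the robot touching nothing.
It also fails if it takes over 128 s, if anything falls off the work surface, if the arm or the gripper's body presses on something with over 40 N, if the wrist force passes 120 N, or if a joint passes its speed limit or range.

ROBOT

A 6-joint arm with a two-finger parallel gripper is mounted at the origin on the work surface. World frame = base frame: x ahead of the robot, y to its left, z up, the work surface at z = 0. Lengths are in m, angles in rad, forces in N, time in s.
With the tool pointing down it reaches from about 0.3 to 0.75 m from the base axis. Payload 8.5 kg.
Tool frame: the origin (TCP) lies on the front face of the gripper's body, between the roots of the fingers; the fingertips stand 64 mm ahead of it and the grasp point (between the pads) lies r.pinch_z ahead of it (r.pinch_z is the distance from the TCP to the grasp point, in m); z points along the fingers, y is the direction in which the jaws open and shut (so a half turn about z gives the same grasp; the last joint's range is limited). The gripper opens to 88 mm and grips with 3 to 60 N. Pads are 18 mm wide; open, the fingers measure 123 mm over their backs; the gripper's body (75 mm by 187 mm) begins 45 mm behind the grasp point.
Start: joints at [1.049, 0.381, 1.297, -0, 1.464, -0.215], TCP at [0.166, 0.524, 0.303] pointing down, gripper open.
Joint ranges: [-3.11, 3.11], [-0.89, 2.33], [0.22, 2.48], [-1.42, 4.56], [0.17, 2.85], [-2.88, 2.88]. Speed limits (rad/s): [2.39, 2.39, 3.14, 3.14, 3.14, 3.14].

INTERFACE

Orientations are given as a unit quaternion [w, x, y, z].
In Python, from workcell import r gives the robot as it stands. Calls block until the motion is done:
- r.move_to(position, orientation): joint-space move of the TCP to a pose.
- r.line_to(position, v=0.15, rotation=None, stop_force=None): straight line of the TCP; rotation=None keeps the orientation; v is the mean speed in m/s. With stop_force (N) it stops when the force on the tool has changed by that much, and returns True; else False.
- r.move_j(angles): joint-space move.
- r.gripper_to(opening): finger opening in m; the grip force is fixed at half the most; returns when the fingers have stopped.
- r.pause(seconds).
- r.solve_ik(position, orientation): joint angles nearest the present ones, or None.
- r.observe(): the state.
- r.snapshot(name): name is "side" or "top" or "wrist"; returns (picture, depth): 420x560x3 uint8, red, green, blue; 420x560 float32, m along the optical axis (not along the pixel's ray), 0 where there is no reading.
- r.camera_info(name): a dict with "fx", "fy", "cx", "cy" (pixels), "pose" (4x4, takes a point from camera to world coordinates); the wrist camera has in their place "hand_eye" (4x4, takes a point from camera to tool coordinates, whose origin is the TCP and whose axes are the flange's). Camera axes: x right, y down, z forward; pixel columns grow to the right and rows downward; lengths in m; the calibration is good to about 2 mm. A picture is of the moment at which its call begins: read the wrist's pose just before it. camera_info takes no time and is no camera call.
A pose or a line that the arm cannot do raises r.IKError and nothing moves.
- r.job_done(): hands the job in, once; it reports no verdict.
Trained networks look in the newest picture that a camera, given by its name, has taken for a name from the list of things; names that differ only in an ending like _2 or _b are one class to them, and where a whole thing is asked for, a point or a joint stands for the part that bears it (a point fixed in the world has none). Each returns a list of dicts, best first, with "conf" (0 to 1); they miss things now and then, are a little off and sometimes report something else, mostly with a low value. They report only what shows in the picture. A call takes as long as a camera call.
- r.masks_of(label, camera): "pixels" (420x560 bool, what is visible of it) and "bbox" ([left, top, right, bottom] in pixels, round what is visible of it).
- r.place_of(label, camera): "xy" ([column, row] in pixels: a listed point, or the origin of a listed thing).
The state is a dict: "time_s": time; "joints": joint angles; "joint_velocities": joint speeds; "joint_efforts": joint torques, N m; "tcp_pos": TCP position; "tcp_rot": TCP orientation; "ft_force": force on the tool from outside, world axes, zero at the start; "ft_torque": the same for the moment, N m; "opening": finger opening in m.
Only numpy, scipy, OpenCV 4.12 (cv2) and the standard library are available. Lean on these libraries where they do the work, as an engineer would, in place of code of your own. Each camera call takes 0.05 s, during which the arm holds its last target. There are 200 camera calls.

## Working session

There is one attempt and no reset: what is moved stays moved. The work goes in short steps, each a Python script; the robot and the scene stay as the last script left them, time stands still between calls to the robot, and variables do not carry over. Pictures are saved under pics/ and viewed, about 12 in all and at most 16, crops included, and the job is handed in when it is done.

```bash
mkdir -p pics; ls
python3 - <<'E'
from workcell import r
import cv2,numpy as np
for c in("top","side"):
    p,d=r.snapshot(c); cv2.imwrite(f"pics/{c}0.png",p[:,:,::-1])
    i=r.camera_info(c); print(c,{k:(np.round(v,3).tolist()) for k,v in i.items()})
    K=np.array([[i['fx'],0,i['cx']],[0,i['fy'],i['cy']],[0,0,1]])
    for l in "handle1_mid billet1_mid disc_mid tray_handles tray_billets tray_discs jar_mid brush_grip".split():
        for o in r.place_of(l,c)[:4]:
            u,v=o['xy']; z=d[int(round(v)),int(round(u))]
            w=i['pose']@np.r_[np.linalg.inv(K)@[u,v,1]*z,1]
            print(l,round(o['conf'],2),np.round(o['xy']),np.round(w[:3],3))
print(r.pinch_z,r.observe())
E
```

```text
pics
top {'fx': 403.958, 'fy': 403.958, 'cx': 285.285, 'cy': 205.115, 'pose': [[0.018, -0.994, 0.105, 0.383], [-1.0, -0.017, 0.01, -0.02], [-0.008, -0.106, -0.994, 1.115], [0.0, 0.0, 0.0, 1.0]]}
handle1_mid 0.71 [388. 235.] [ 0.421 -0.287  0.031]
billet1_mid 0.88 [331. 230.] [ 0.432 -0.135  0.028]
disc_mid 0.93 [178. 238.] [0.404 0.277 0.027]
tray_handles 0.59 [280. 160.] [0.627 0.006 0.005]
tray_billets 0.96 [364. 165.] [ 0.616 -0.226  0.005]
tray_discs 0.81 [198. 157.] [0.631 0.238 0.005]
tray_discs 0.22 [282. 156.] [0.64  0.002 0.003]
jar_mid 0.91 [465. 189.] [ 0.544 -0.477  0.069]
brush_grip 0.74 [122. 192.] [0.526 0.44  0.021]
side {'fx': 428.76, 'fy': 428.76, 'cx': 283.878, 'cy': 220.209, 'pose': [[0.805, -0.453, 0.383, 0.078], [-0.593, -0.617, 0.517, -0.578], [0.002, -0.644, -0.765, 0.887], [0.0, 0.0, 0.0, 1.0]]}
handle1_mid 0.78 [332. 321.] [ 0.419 -0.294  0.034]
billet1_mid 0.97 [293. 273.] [ 0.426 -0.144  0.032]
disc_mid 0.63 [196. 179.] [0.394 0.27  0.031]
tray_handles 0.94 [322. 205.] [ 0.633 -0.002  0.008]
tray_handles 0.61 [335. 320.] [ 0.426 -0.296  0.033]
tray_handles
[... 287 characters left out ...]
0.   ]
0.0453 {'time_s': 0.9, 'joints': array([ 1.04872756e+00,  3.80622193e-01,  1.29740727e+00, -1.19609336e-05,
        1.46360728e+00, -2.15320281e-01]), 'joint_velocities': array([-0.00112383, -0.00043554,  0.0012477 ,  0.00195797, -0.00011873,
        0.0005482 ]), 'joint_efforts': array([-7.67548840e-06, -4.37791157e+01, -2.24729383e+01,  7.13844574e-02,
        3.13547999e-02,  2.40428767e-05]), 'tcp_pos': array([0.16608425, 0.52430577, 0.30273402]), 'tcp_rot': array([-2.39921013e-06,  1.52772994e-01,  9.88261307e-01, -2.27085318e-05]), 'ft_force': array([ 0.09061902, -0.32272059, -0.95516314]), 'ft_torque': array([0.04853994, 0.02571434, 0.00116671]), 'opening': 0.08795630562712513}
```

View pics/top0.png

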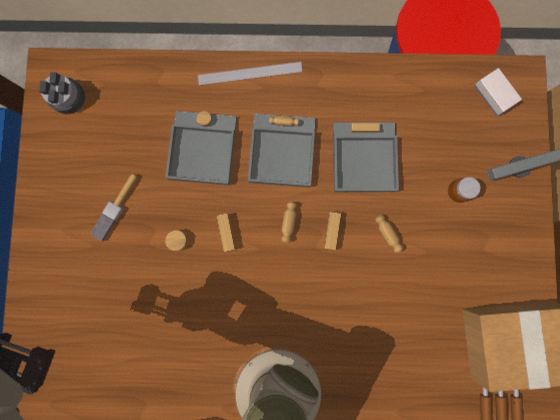

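View pics/side0.png

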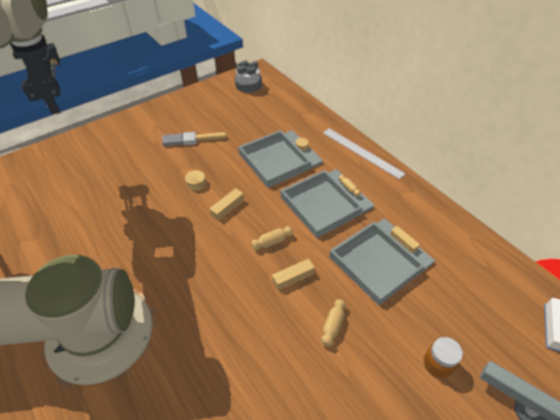

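Top view: left tray (205,148) has the disc sample, the centre one (283,150) the handle and the right one (365,158) the billet. The pieces lie in a row: disc (177,240), billet (228,232), handle (291,222), billet (334,230), handle (390,233). Next I survey with the wrist camera.

```bash
cat > h.py <<'E'
from workcell import r
import cv2,numpy as np
from scipy.spatial.transform import Rotation as R
def quat(a):  # tool down, tool y (jaws) along world angle a+90deg
    q=(R.from_euler('z',a)*R.from_euler('x',np.pi)).as_quat(); return [q[3],*q[:3]]
def near(a,ref=0): return (a-ref+np.pi/2)%np.pi-np.pi/2+ref
def cloud(cam):
    o=r.observe(); p,d=r.snapshot(cam); i=r.camera_info(cam)
    if cam=='wrist':
        T=np.eye(4); w,x,y,z=o['tcp_rot']; T[:3,:3]=R.from_quat([x,y,z,w]).as_matrix(); T[:3,3]=o['tcp_pos']; T=T@i['hand_eye']
    else: T=i['pose']
    v,u=np.mgrid[:420,:560]
    P=np.stack([(u-i['cx'])/i['fx']*d,(v-i['cy'])/i['fy']*d,d],-1)@T[:3,:3].T+T[:3,3]
    P[d<=0.05]=np.nan
    return p,P
def rect(pts):
    (cx,cy),(a,b),t=cv2.minAreaRect(pts[:,:2].astype(np.float32)*1000); t=np.radians(t)
    if a<b: a,b,t=b,a,t+np.pi/2
    return np.array([cx/1000,cy/1000]),near(t),(round(a),round(b))
def piece(P,xy,rad=.075):
    m=(P[...,2]>.012)&(P[...,2]<.06)&(np.hypot(P[...,0]-xy[0],P[...,1]-xy[1])<rad)
    n,l=cv2.connectedComponents(cv2.morphologyEx(m.astype(np.uint8),cv2.MORPH_OPEN,np.ones((3,3))))
    if n<2: return None
    k=1+np.argmax([(l==j).sum() for j in range(1,n)]); pts=P[l==k]
    return rect(pts)+(round(float(np.percentile(pts[:,2],95)),4),int(len(pts)))
E
python3 - <<'E'
from h import *
i=r.camera_info('wrist'); print(i['fx'],np.round(i['hand_eye'],3).tolist())
q=quat(0)
sets=[(.24,['tray_discs'],[(.405,.275),(.41,.14)]),(0,['tray_handles'],[(.41,.14),(.44,-.02),(.43,-.14)]),(-.23,['tray_billets'],[(.43,-.14),(.42,-.29)])]
for n,(y,tr,pcs) in enumerate(sets):
    r.move_to([.48,y,.36],q)
    p,P=cloud('wrist'); cv2.imwrite(f'pics/w{n}.png',p[:,:,::-1]); np.savez(f'w{n}.npz',p=p,P=P)
    print(n,'range',np.nanmin(P[...,:2],(0,1)),np.nanmax(P[...,:2],(0,1)),r.observe()['time_s'])
    for c in pcs: print(c,piece(P,c))
    for m in r.masks_of(tr[0],'wrist')[:2]:
        k=m['pixels']; print(tr,m['conf'],m['bbox'],rect(P[k&np.isfinite(P[...,2])]))
        f=k&(abs(P[...,2]-.006)<.003); f=cv2.morphologyEx(f.astype(np.uint8),cv2.MORPH_OPEN,np.ones((5,5)))>0
        print('floor',rect(P[f]),np.median(P[f][:,2]))
cv2.imwrite('pics/w.png',cv2.resize(np.hstack([cv2.imread(f'pics/w{n}.png') for n in range(3)]),(800,200)))
E
```

```text
334.47377778356434 [[0.001, -0.96, -0.281, 0.071], [1.0, 0.001, 0.001, -0.0], [-0.001, -0.281, 0.96, -0.082], [0.0, 0.0, 0.0, 1.0]]
0 range [ 0.11116137 -0.17260267] [0.68039773 0.6389025 ] 2.7167
(0.405, 0.275) (array([0.39916461, 0.28363239]), np.float64(-0.037563754017512885), (55, 54), 0.0285, 1406)
(0.41, 0.14) (array([0.42337692, 0.15036049]), np.float64(0.2329993312702736), (100, 30), 0.0305, 1848)
['tray_discs'] 0.61 [207.8, 1.6, 368.2, 111.1] (array([0.62248016, 0.22618134]), np.float64(1.5002868732481223), (179, 122))
floor (array([0.62619952, 0.22930649]), np.float64(1.499540389194573), (161, 115)) 0.005628274665662236
1 range [ 0.11187415 -0.4125136 ] [0.6807737 0.3990321] 3.7667
(0.41, 0.14) (array([0.42324274, 0.15001001]), np.float64(0.23060246964444553), (99, 31), 0.0305, 2012)
(0.44, -0.02) (array([ 0.45454556, -0.01972578]), np.float64(-0.14582924181250423), (110, 33), 0.0333, 1837)
(0.43, -0.14) (array([ 0.43309653, -0.13777975]), np.float64(-0.1403681636811882), (100, 31), 0.0305, 2053)
['tray_handles'] 0.64 [193.3, 1.5, 353.3, 113.7] (array([0.62073615, 0.00206915]), np.float64(1.5058286451604683), (178, 126))
floor (array([0.62441138, 0.00507739]), np.float64(1.5142322499802132), (161, 118)) 0.005653540975790156
2 range [ 0.11147608 -0.64225252] [0.68135693 0.1692705 ] 4.7833
(0.43, -0.14) (array([ 0.43292148, -0.13820415]), np.float64(-0.1398324688279189), (100, 30), 0.0306, 1891)
(0.42, -0.29) (array([ 0.42838559, -0.29139276]), np.float64(0.5552688875444396), (110, 33), 0.0333, 1764)
['tray_billets'] 0.66 [194.6, 1.0, 353.0, 124.6] (array([ 0.61108411, -0.22820923]), np.float64(-1.560939026131456), (186, 137))
floor (array([ 0.61475128, -0.2277287 ]), np.float64(-1.5507144672313151), (161, 131)) 0.005644119681224469
```

View pics/w.png

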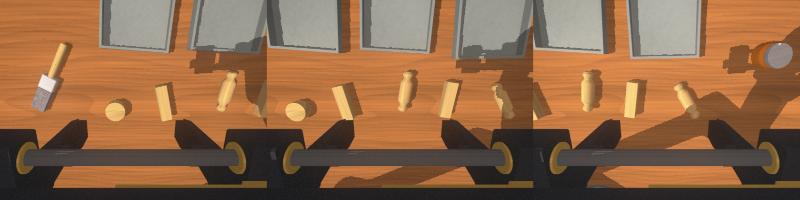

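Pieces are measured well (100x30, 110x33, 55 mm), but the trays are cut off at the top edge. One more look from further out.

Run:
```python
from h import *
import json
q=quat(0); T={}
for n,(tr,y) in enumerate([('tray_billets',-.23),('tray_handles',.005),('tray_discs',.23)]):
    r.move_to([.60,y,.36],q)
    p,P=cloud('wrist'); cv2.imwrite(f'pics/t{n}.png',p[:,:,::-1])
    for m in r.masks_of(tr,'wrist')[:2]:
        k=m['pixels']; f=k&(abs(P[...,2]-.006)<.003); f=cv2.morphologyEx(f.astype(np.uint8),cv2.MORPH_OPEN,np.ones((5,5)))>0
        # largest piece only
        N,l,s,_=cv2.connectedComponentsWithStats(f.astype(np.uint8)); f=l==1+np.argmax(s[1:,4])
        w=k&(abs(P[...,2]-.030)<.002)&(P[...,0]<y*0+.705)
        print(tr,round(m['conf'],2),np.round(m['bbox']),'floor',rect(P[f]),'walls',rect(P[w]),r.observe()['time_s'])
cv2.imwrite('pics/t.png',cv2.resize(np.hstack([cv2.imread(f'pics/t{n}.png') for n in range(3)]),(800,200)))
```

```text
tray_billets 0.83 [203.  56. 348. 222.] floor (array([ 0.61928387, -0.22758725]), np.float64(-1.5507026577763563), (161, 141)) walls (array([ 0.61921771, -0.22765637]), np.float64(-1.54913985243086), (172, 152)) 5.4833
tray_handles 0.77 [202.  35. 355. 211.] floor (array([0.63450311, 0.00423038]), np.float64(1.5135777781423263), (161, 141)) walls (array([0.63381946, 0.00429514]), np.float64(1.5171944840607083), (172, 151)) 6.5167
tray_discs 0.62 [203.  36. 358. 209.] floor (array([0.63758167, 0.2284794 ]), np.float64(1.5002838106128689), (161, 141)) walls (array([0.63577783, 0.22859608]), np.float64(1.4994628912068517), (172, 149)) 7.5167
```

View pics/t.png

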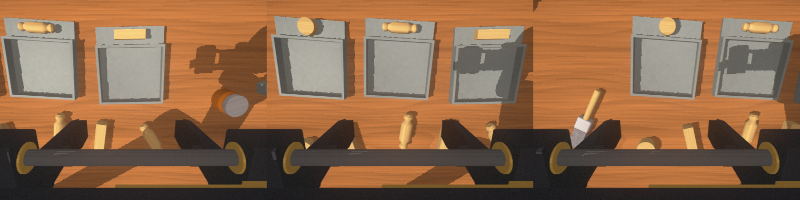

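Tray fits match the known sizes (161x141 floor, 172x152 outside). I move billet 2 first and check it.

```bash
cat >> h.py <<'E'
TR={'b':((.6192,-.2276),.0205),'h':((.6341,.0043),-.0555),'d':((.6366,.2285),-.0708)}
def transfer(xy,a,tray,off,w,wide=.065,zp=.067,tz=.0735):
    c,t=TR[tray]; g=c+R.from_euler('z',t).as_matrix()[:2,:2]@np.array(off)
    r.gripper_to(wide); r.move_to([*xy,.2],quat(a)); r.line_to([*xy,.085],v=.25); r.line_to([*xy,zp],v=.08)
    r.gripper_to(0.0); op=r.observe()['opening']; print('opening',round(op,4),'t',r.observe()['time_s'])
    if abs(op-w)>.005: print('BAD GRIP'); return False
    r.line_to([*xy,.2],v=.25); r.move_to([*g,.2],quat(t)); r.line_to([*g,.09],v=.25); r.pause(.15)
    print('held',round(r.observe()['opening'],4),'stop',r.line_to([*g,tz-.001],v=.03,stop_force=4),'z',r.observe()['tcp_pos'].round(4))
    r.gripper_to(w+.012); r.pause(.1); r.line_to([*g,.2],v=.25); return True
def check(tray,name):
    c,t=TR[tray]; r.move_to([c[0]-.03,c[1],.36],quat(0)); p,P=cloud('wrist'); cv2.imwrite(f'pics/{name}.png',p[:,:,::-1])
    L=(P[...,:2]-c)@R.from_euler('z',t).as_matrix()[:2,:2]
    m=(abs(L[...,0])<.067)&(abs(L[...,1])<.077)&(P[...,2]>.018)
    n,l,s,_=cv2.connectedComponentsWithStats(m.astype(np.uint8))
    for j in range(1,n):
        if s[j,4]>200:
            x,a,d=rect(L[l==j]); print(tray,x.round(4),'deg',np.degrees(a).round(1),d,'top',np.percentile(P[l==j][:,2],95).round(4))
E
python3 - <<'E'
from h import *
transfer((.433,-.138),-.140,'b',(0,-.033),.030)
check('b','c1'); print(r.observe()['time_s'])
E
```

```text
opening 0.0298 t 11.25
held 0.0295 stop True z [ 0.6197 -0.2605  0.0731]
b [-0.0002 -0.033 ] deg -0.3 (99, 30) top 0.0367
b [-0.0175 -0.0002] deg 89.0 (154, 47) top 0.3936
16.0083
```

View pics/c1.png

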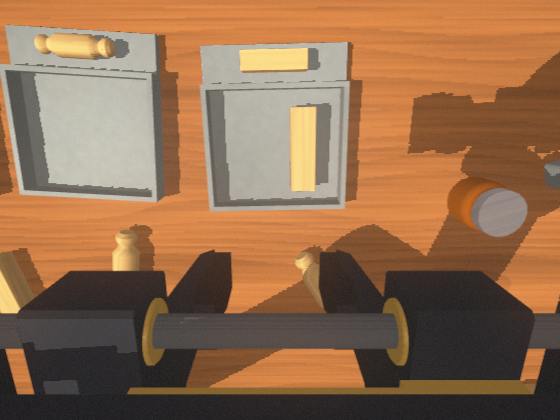

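The billet lies straight in its tray (pixels 303,150) at (0,-33) mm, off by 0.3°. The second blob in the printout is the gripper's own fingers. Now the other four.

Run:
```python
from h import *
ok=transfer((.4284,-.2914),.555,'h',(0,-.034),.034) \
 and transfer((.4545,-.0197),-.146,'h',(0,.034),.034) \
 and transfer((.4233,.1502),.232,'b',(0,.033),.030) \
 and transfer((.3992,.2836),0,'d',(0,0),.056,wide=.085)
print(ok)
for t in 'dhb': check(t,'f'+t)
r.move_to([.40,.0,.36],quat(0))
p,P=cloud('top'); cv2.imwrite('pics/top1.png',p[:,:,::-1]); print(r.observe()['time_s'])
cv2.imwrite('pics/f.png',cv2.resize(np.hstack([cv2.imread(f'pics/f{n}.png')[:260] for n in 'dhb']),(800,124)))
```

```text
opening 0.0334 t 19.0167
held 0.0333 stop True z [ 0.632  -0.0296  0.0732]
opening 0.0342 t 26.1583
held 0.0338 stop True z [0.6358 0.0383 0.0732]
opening 0.0297 t 33.0833
held 0.0297 stop True z [ 0.6183 -0.1945  0.0731]
opening 0.0553 t 41.8667
held 0.0559 stop True z [0.6364 0.2284 0.0732]
True
d [-0.0006  0.0001] deg -47.9 (55, 55) top 0.0347
d [-0.0177 -0.0017] deg -85.9 (132, 47) top 0.3935
h [-0.0003  0.0339] deg -0.5 (110, 33) top 0.0395
h [-0.0002 -0.0338] deg -0.1 (110, 33) top 0.0393
h [-0.0179 -0.0008] deg -86.7 (131, 48) top 0.3961
b [-0.0004  0.033 ] deg -0.0 (99, 30) top 0.0368
b [-0.0003 -0.0329] deg 0.0 (99, 30) top 0.0367
b [-0.0176  0.0013] deg 89.1 (131, 48) top 0.3968
49.8
```

View pics/f.png

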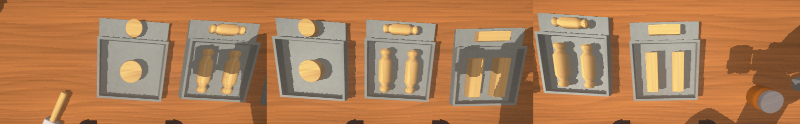

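View pics/top1.png

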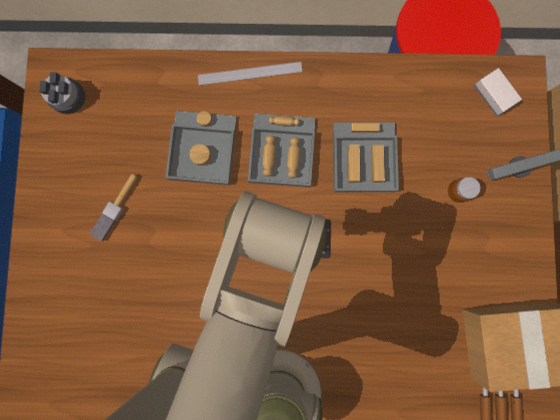

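All five lie flat and straight in the right trays: disc (200,154), handles (269,157) and (293,157), billets (354,162) and (378,162). The jar (468,188) and brush (115,208) are where they were, so I hand in.

```bash
python3 -c "
from workcell import r
print(r.job_done())"
```

```text
the job is handed in; nothing more can be done
None
```

All five pieces are sorted into their matching trays, and I handed the job in at about 50 s on the robot's clock. No verdict came back.

- **Placing:** I gripped each piece across its middle and lowered it until it touched the tray floor before letting go. The two handles and the two billets lie side by side and point at their ledges. The disc is in the middle of its tray.
- **Last checks:** The wrist camera showed every piece within 1 mm of its target. The long pieces are straight along their trays to within 0.5°, and the top heights show all five lying flat on the tray floors.
- **Bystanders:** The last top picture shows the jar and brush where they started, judged by eye against the first picture. At hand-in the arm was well clear, holding nothing.
- **Disagreements:** No check on a piece failed. The checks also listed a blob at about 0.39 m height over each tray, which is the gripper's own fingers in view.

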